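# Clear the copy board

### The job

The sheet on the copy board is about to be photographed: with closed fingers, sweep the four small round steel weights sideways off the board so that all of them drop into the catch tray docked at its side. Only push them along the board, do not pick any up, and leave the loupe, the jar and the brush where they are.

Things in the scene. Friction and masses are not known exactly. Their poses are not given: they have to be found in the camera images.
- board: The copy board: a flat fixed black slab, 270 mm along its x, 320 mm along its y, 24 mm high, a sheet with a brown picture lying flush on top. Origin at the centre of its underside on the table; its flat top is at z = 24 mm. Its x axis points away from the robot, its y axis to the robot's left.
- tray: The catch tray: an open fixed aluminium tray, 270 mm along its x, 100 mm along its y, 22 mm high, walls 4 mm. Origin at the centre of its underside. It stands parallel to the board, touching the board's +y or -y edge (its centre 210 mm from the board's centre along the board's y); its rim is 2 mm below the board's top, so a weight pushed over that edge drops in.
- lightbox: The light control box: a closed fixed grey box of the tray's size (270 x 100 x 22 mm) at the board's other side, with three black knobs of 28 mm diameter and a white switch on top, up to 36 mm above the table. Origin at the centre of its underside. Nothing goes there.
- weight0_center (a point): Centre of a loose round steel weight, a flat disc of 26 mm diameter and 10 mm height, about 40 g, lying flat on the board's top (centre 5 mm above it). All four are alike. They slide and do not stick.
- weight1_center (a point): Centre of a loose round steel weight, a flat disc of 26 mm diameter and 10 mm height, about 40 g, lying flat on the board's top (centre 5 mm above it). All four are alike. They slide and do not stick.
- weight2_center (a point): Centre of a loose round steel weight, a flat disc of 26 mm diameter and 10 mm height, about 40 g, lying flat on the board's top (centre 5 mm above it). All four are alike. They slide and do not stick.
- weight3_center (a point): Centre of a loose round steel weight, a flat disc of 26 mm diameter and 10 mm height, about 40 g, lying flat on the board's top (centre 5 mm above it). All four are alike. They slide and do not stick.
- loupe: A loose black magnifying loupe standing upright near the middle of the board: 34 mm diameter, 48 mm high, about 90 g. Origin at the centre of its underside. Leave it.
- jar: A loose closed paint jar, 56 mm diameter, 65 mm high, standing on the table beyond the board. Origin at the centre of its underside. Leave it.
- brush: A loose paint brush, 180 mm long, lying on the table beyond the board, its x axis along its length. Origin on its underside near the middle. Leave it.
There are look-alikes about, which are no part of the job. What is shaped like the part that bears weight1_center but turquoise or yellow is not meant. Leave any green or orange look-alike of the part that bears weight0_center alone.

How it is judged:
At the end, for the whole second after the job is handed in: The centres of all four weights are inside the tray's walls and below the board's top, each at rest (under 20 mm/s); loupe, jar and brush are within 10 mm of where they were (x of weight0_center in the frame of tray between -0.131 and 0.131 m and y of weight0_center in the frame of tray between -0.046 and 0.046 m and z of each of weight0_center, weight1_center, weight2_center, weight3_center in the frame of tray below 0.024 m and linear speed of each of weight0, weight1, weight2, weight3 below 0.02 m/s and x of weight1_center in the frame of tray between -0.131 and 0.131 m and y of weight1_center in the frame of tray between -0.046 and 0.046 m and x of weight2_center in the frame of tray between -0.131 and 0.131 m and y of weight2_center in the frame of tray between -0.046 and 0.046 m and x of weight3_center in the frame of tray between -0.131 and 0.131 m and y of weight3_center in the frame of tray between -0.046 and 0.046 m and distance of each of loupe, jar, brush from where it was at the start of the episode below 0.01 m); the robot touches nothing.
It fails at once if a weight was picked up (its centre more than 18 mm above the board's top) (height (world z) of any of weight0_center, weight1_center, weight2_center, weight3_center above 0.042 m).
It fails at once if the loupe was moved more than 10 mm or tipped (distance of loupe from where it was at the start of the episode above 0.01 m or angle between loupe's own z axis and vertical above 0.4 rad).
It fails at once if the jar or the brush was moved more than 10 mm (distance of any of jar, brush from where it was at the start of the episode above 0.01 m).
It also fails if it takes over 62 s, if anything falls off the work surface, if the arm or the gripper's body presses on something with over 40 N, if the wrist force passes 120 N, or if a joint passes its speed limit or range.

### The arm

A 6-joint arm with a two-finger parallel gripper is mounted at the origin on the work surface. World frame = base frame: x ahead of the robot, y to its left, z up, the work surface at z = 0. Lengths are in m, angles in rad, forces in N, time in s.
With the tool pointing down it reaches from about 0.25 to 0.725 m from the base axis. Payload 4 kg.
Tool frame: the origin (TCP) lies on the centre line of the jaws, within the pads' length; the fingertips stand 22 mm ahead of it and the grasp point (between the pads) lies 3 mm ahead of it; z points along the fingers, y is the line along which they close (so a half turn about z gives the same grasp; the last joint's range is limited). The gripper opens to 85 mm and grips with 20 to 120 N. Pads are 22 mm wide; open, the fingers measure 114 mm over their backs; the gripper's body (76 mm by 85 mm) begins 54 mm behind the grasp point. The pads swing forward as they close: fully open they stand 13 mm farther back than shut.
Start: joints at [1.278, 0.241, 0.005, 1.335, 0, 1.571], TCP at [0.144, 0.479, 0.253] pointing down, gripper open.
Joint ranges: [-2.72, 2.72], [-1.05, 1.87], [-1.09, 1.28], [-1.99, 2.15], [-1.42, 1.44], [-3.14, 3.14]. Speed limits (rad/s): [2.79, 2.79, 3.14, 3.14, 3.14, 3.14].

### API

Orientations are given as a unit quaternion [x, y, z, w].
In Python, from workcell import bot gives the robot as it stands.
- The arm moves only by the shell command python3 -m inch 'ROWS'. ROWS is JSON, one flat list of numbers, 7 for each row, row after row: the shift along the world's x, y, z in mm, then the turn, a rotation vector about the world's x, y, z in rad, then the opening in per cent of the stroke, from 0 (shut) to 100 (fully open). A call has 1 to 8 rows; each row is the pose to reach, as a shift and turn from the pose commanded when the call began; what a row does not reach only later rows make up. A row lasts 1/12 s, in which the tool goes at most 41.7 mm and 7.16 degrees, less where a joint would pass 70% of its speed; a pose out of reach is approached as far as the arm can. A call with a gripper value outside its range is refused whole. The fingers move at their own pace and stop on an object; the grip force is fixed at half the most. Time passes only in rows, so rows that repeat a pose let the fingers close. It gives the time, the measured TCP pose, the force, the opening and the grip force at its end, in the units of the state.
- bot.get_obs(): the state, without advancing time (a new reading comes with each control period).
- bot.camera(name): name is "side" or "top"; returns the picture (384x512x3 uint8, blue, green, red); there is no depth.
- bot.camera_info(name): a dict with "intrinsics" (3x3 intrinsics, pixels), "distortion" ([k1, k2, p1, p2, k3] as OpenCV has them; the pictures are not rectified), "camera_from_world" (4x4, takes a point from world to camera coordinates). Camera axes: x right, y down, z forward; pixel columns grow to the right and rows downward; lengths in m; the calibration is good to about 2 mm. A picture is of the moment at which its call begins. camera_info takes no time and is no camera call.
- bot.job_done(): hands the job in; it is judged then, once.
Trained networks look in the newest picture that a camera, given by its name, has taken for a name from the list of things; names that differ only in an ending like _2 or _b are one class to them, and where a whole thing is asked for, a point or a joint stands for the part that bears it (a point fixed in the world has none). Each returns a list of dicts, best first, with "confidence" (0 to 1); they miss things now and then, are a little off and sometimes report something else, mostly with a low value. They report only what shows in the picture. A call takes as long as a camera call. They do not tell look-alikes from the thing itself.
- bot.silhouettes(camera, target): "mask" (384x512 bool, what is visible of it) and "uv" ([column, row] in pixels, amid what is visible of it).
- bot.spot_point(camera, target): "uv" ([column, row] in pixels: a listed point, or the origin of a listed thing).
The state is a dict: "clock": time; "joint_pos": joint angles; "joint_vel": joint speeds; "tau": joint torques, N m; "eef_pos": TCP position; "tool_rot": TCP orientation; "ft_force": force on the tool from outside, world axes, zero at the start; "ft_torque": the same for the moment, N m; "grip_width": finger opening in m; "grasp_force": force on a finger pad.
Only numpy, scipy, OpenCV 4.12 (cv2) and the standard library are available. Lean on these libraries where they do the work, as an engineer would, in place of code of your own. Each camera call takes 0.05 s, during which the arm holds its last target. There are 200 camera calls.

## Working session

There is one attempt and no reset: what is moved stays moved. The work goes in short steps, Python scripts to look and compute and a shell command to move; the robot and the scene stay as the last step left them, time stands still between calls to the robot, and variables do not carry over. Pictures are saved under pics/ and viewed, at most 10 in all, crops included, and the job is handed in when it is done.

```bash
mkdir -p pics; cat > h.py <<'E'
import numpy as np, cv2
from workcell import bot
def ray(cam,uv,z):
    i=bot.camera_info(cam);K=np.array(i["intrinsics"],float);d=np.array(i["distortion"],float);T=np.array(i["camera_from_world"])
    p=cv2.undistortPoints(np.array([[uv]],float),K,d)[0,0]
    R=T[:3,:3];c=-R.T@T[:3,3];v=R.T@np.array([p[0],p[1],1]);return c+v*(z-c[2])/v[2]
def proj(cam,P):
    i=bot.camera_info(cam);T=np.array(i["camera_from_world"])
    r=cv2.Rodrigues(T[:3,:3])[0]
    return cv2.projectPoints(np.array(P,float).reshape(-1,1,3),r,T[:3,3],np.array(i["intrinsics"],float),np.array(i["distortion"],float))[0][:,0]
E
python3 - <<'E'
from h import *
ims={c:bot.camera(c) for c in("top","side")}
for c in ims: cv2.imwrite(f"pics/{c}0.png",cv2.resize(ims[c],(800,600)))
for c in("top","side"):
  for t,z in(("weight0_center",.029),("loupe",.024),("board",.0),("tray",0),("lightbox",0),("jar",0),("brush",0)):
    for o in bot.spot_point(c,t):
      u=[int(x) for x in o["uv"]]
      print(c,t,u,round(o["confidence"],2),ray(c,o["uv"],z).round(3),ims[c][u[1],u[0]] if 0<=u[1]<384 and 0<=u[0]<512 else '')
o=bot.get_obs();print(o["clock"],o["eef_pos"],o["tool_rot"])
E
```

```text
top weight0_center [294, 214] 0.48 [ 0.496 -0.072  0.029] [48 47 44]
top weight0_center [258, 284] 0.46 [0.366 0.    0.029] [ 28  86 151]
top weight0_center [290, 296] 0.42 [ 0.343 -0.059  0.029] [ 45 101  37]
top loupe [249, 175] 0.88 [0.571 0.012 0.024] [ 88 100  97]
top board [257, 181] 0.61 [ 0.562 -0.004  0.   ] [50 73 90]
top tray [150, 191] 0.59 [0.547 0.207 0.   ] [129 135 127]
top lightbox [361, 175] 0.57 [ 0.571 -0.214  0.   ] [ 7  8 11]
top lightbox [293, 214] 0.56 [ 0.495 -0.075  0.   ] [46 48 44]
top jar [193, 93] 0.95 [0.742 0.121 0.   ] [119 135 146]
top brush [290, 83] 0.92 [ 0.761 -0.075  0.   ] [ 96 104 100]
side weight0_center [298, 194] 0.71 [0.651 0.075 0.029] [65 61 57]
side weight0_center [222, 225] 0.7 [ 0.483 -0.053  0.029] [ 98 131 155]
side weight0_center [167, 219] 0.59 [ 0.368 -0.03   0.029] [ 45 100 178]
side weight0_center [227, 190] 0.57 [0.488 0.094 0.029] [65 59 56]
side weight0_center [262, 221] 0.56 [ 0.565 -0.039  0.029] [107 141 169]
side weight0_center [150, 234] 0.51 [ 0.342 -0.085  0.029] [ 71 117  72]
side loupe [265, 213] 0.88 [0.572 0.004 0.024] [18 19 20]
side board [262, 221] 0.71 [0.567 0.009 0.   ] [107 141 169]
side tray [253, 180] 0.79 [0.551 0.198 0.   ] [102 102  98]
side lightbox [276, 284] 0.65 [ 0.584 -0.203  0.   ] [ 93 100 107]
side jar [334, 196] 0.58 [0.742 0.119 0.   ] [ 81  95 103]
side jar [225, 229] 0.48 [ 0.487 -0.022  0.   ] [64 61 56]
side jar [255, 180] 0.33 [0.556 0.202 0.   ] [103 103  99]
side brush [359, 245] 0.55 [ 0.762 -0.083  0.   ] [ 65  97 133]
0.8 [0.14430497 0.4787167  0.25335413] [ 1.45883474e-01  9.89301779e-01  4.07520722e-05 -9.33076192e-06]
```

View pics/top0.png

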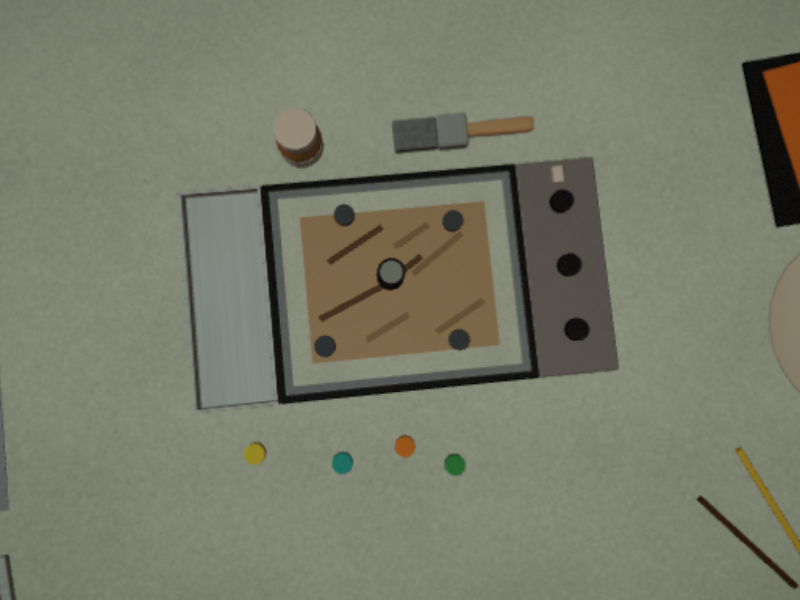

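View pics/side0.png

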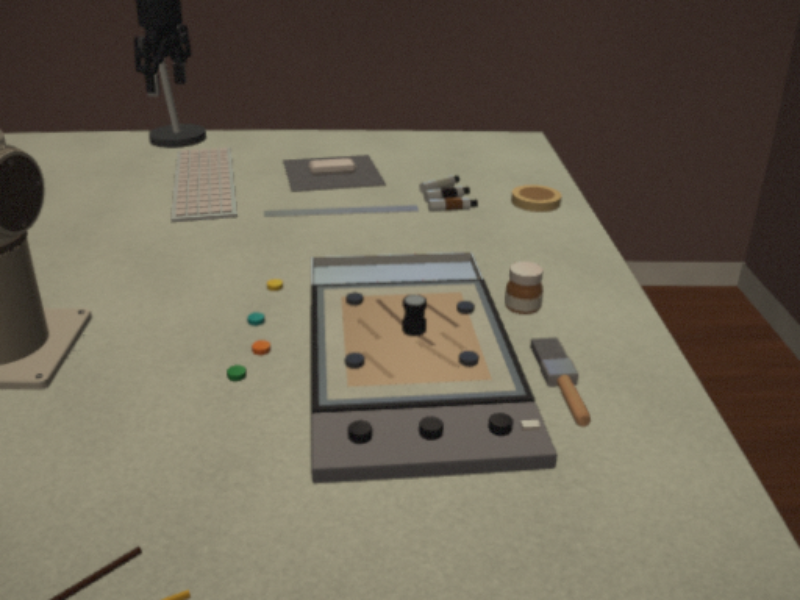

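The top view shows the four steel-grey weights on the board at (344,215), (453,221), (325,346) and (459,340). These are 800x600 pixels. The tray is on the left (+y), and the loupe is at (390,272). The yellow, turquoise, orange and green discs at (255,453), (342,463), (405,446) and (455,464) lie on the table. They are the look-alikes, so I leave them alone. The side view agrees.

```bash
python3 - <<'E'
from h import *
from scipy.spatial.transform import Rotation as R
im=bot.camera("top"); cv2.imwrite("pics/c.png",cv2.resize(im[90:270,110:400],(800,497),interpolation=cv2.INTER_CUBIC))
for n,u in dict(FL=(263,187),FR=(515,167),NR=(537,377),NL=(281,402)).items(): print(n,ray("top",np.array(u)*.64,.024).round(4))
C=np.array([ray("top",np.array(u)*.64,.024)[:2] for u in((263,187),(515,167),(537,377),(281,402))])
print("size",np.linalg.norm(np.roll(C,-1,0)-C,axis=1)); c=C.mean(0)
ey=(C[0]+C[3]-C[1]-C[2]); ey/=np.linalg.norm(ey); ex=np.array([ey[1],-ey[0]]); print("c",c,"ey",ey,"yaw",np.arctan2(ex[1],ex[0]))
g=cv2.cvtColor(im,cv2.COLOR_BGR2GRAY)
for u in((344,215),(453,221),(325,346),(459,340)):
  x,y=(np.array(u)*.64).astype(int); w=g[y-11:y+12,x-11:x+12]; m=(w<75).astype(np.uint8)
  n,l,s,ce=cv2.connectedComponentsWithStats(m); k=l[11,11]
  p=ray("top",ce[k]+[x-11,y-11],.032); d=p[:2]-c; print("w",s[k,4],p.round(4),"board xy",(d@ex).round(4),(d@ey).round(4))
p=ray("top",np.array((390,272))*.64,.072);print("loupe",p,(p[:2]-c)@ex,(p[:2]-c)@ey)
o=bot.get_obs();M=R.from_quat(o["tool_rot"]).as_matrix();print("toolx",M[:,0],"tooly",M[:,1],o["joint_pos"])
E
```

```text
FL [0.6824 0.1663 0.024 ]
FR [ 0.7046 -0.1473  0.024 ]
NR [ 0.4427 -0.1653  0.024 ]
NL [0.4199 0.146  0.024 ]
size [0.3143463  0.26248921 0.31209706 0.26328865]
c [ 5.62422475e-01 -7.26624115e-05] ey [-0.07188414  0.99741299] yaw 0.07194619497643527
w 144 [0.645  0.0675 0.032 ] board xy 0.0872 0.0615
w 148 [ 0.6364 -0.0652  0.032 ] board xy 0.0691 -0.0703
w 151 [0.4863 0.0928 0.032 ] board xy -0.0693 0.0981
w 146 [ 0.4911 -0.0692  0.032 ] board xy -0.0761 -0.0639
loupe [0.56905485 0.0135384  0.072     ] 0.007593641514767787 0.013099088307474907
toolx [-9.57426789e-01  2.88676192e-01 -1.08684750e-06] tooly [2.88676190e-01 9.57426783e-01 1.12496199e-04] [ 1.27799331e+00  2.40540020e-01  5.03833092e-03  1.33518214e+00
 -1.09144353e-06  1.57083718e+00]
```

View pics/c.png

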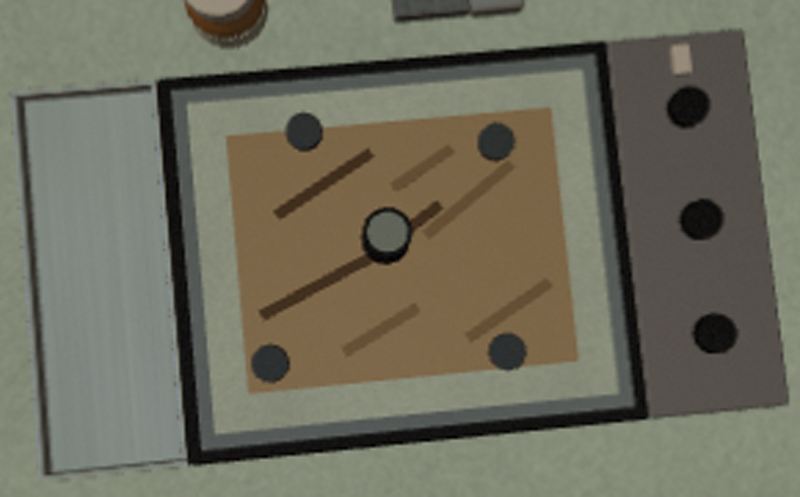

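The crop confirms four dark steel discs, one near each corner of the sheet, and the coloured discs are not on the board. Weights in the board frame, mm: a (87,61), b (69,-70), c (-69,98), d (-76,-64). The board has a yaw of 0.072 and the tray is on +y. I'll push them one at a time, with the closed finger's flat face square to the direction of travel: c, a, b, then d. First I move above the start point behind c.

```bash
python3 -m inch '[345,-426,-100,0,0,0.365,0,345,-426,-100,0,0,0.365,0,345,-426,-100,0,0,0.365,0,345,-426,-100,0,0,0.365,0,345,-426,-100,0,0,0.365,0,345,-426,-100,0,0,0.365,0,345,-426,-100,0,0,0.365,0,345,-426,-100,0,0,0.365,0]'
```

```text
clock: 1.52
eef_pos: [0.3448, 0.231, 0.1956]
tool_rot: [-0.036, 0.999, 0.0, 0.0]
ft_force: [0.5, 1.7, 0.6]
grip_width: -0.0001
grasp_force: 0.0
```

```bash
python3 -m inch '[138,-171,-80,0,0,0,0,138,-171,-80,0,0,0,0,138,-171,-80,0,0,0,0,138,-171,-80,0,0,0,0,138,-171,-80,0,0,0,0,138,-171,-80,0,0,0,0,138,-171,-80,0,0,0,0,138,-171,-80,0,0,0,0]'
```

```text
clock: 2.18
eef_pos: [0.482, 0.0605, 0.1148]
tool_rot: [-0.035, 0.999, 0.0, -0.001]
ft_force: [0.1, -0.5, 0.0]
grip_width: 0.0003
grasp_force: 0.0
```

```bash
python3 -m inch '[7,-8,-20,0,0,0,0,7,-8,-40,0,0,0,0,7,-8,-55,0,0,0,0,7,-8,-60,0,0,0,0,7,-8,-62,0,0,0,0,7,-8,-64,0,0,0,0,7,-8,-64,0,0,0,0,7,-8,-64,0,0,0,0]'
python3 -c "
from h import *
im=bot.camera('side');cv2.imwrite('pics/s1.png',cv2.resize(im[130:290,130:340],(787,600),interpolation=cv2.INTER_CUBIC))"
```

```text
clock: 2.85
eef_pos: [0.4896, 0.0541, 0.0526]
tool_rot: [-0.036, 0.999, 0.0, 0.001]
ft_force: [0.4, 0.1, 0.5]
grip_width: 0.0002
grasp_force: 0.0
```

View pics/s1.png

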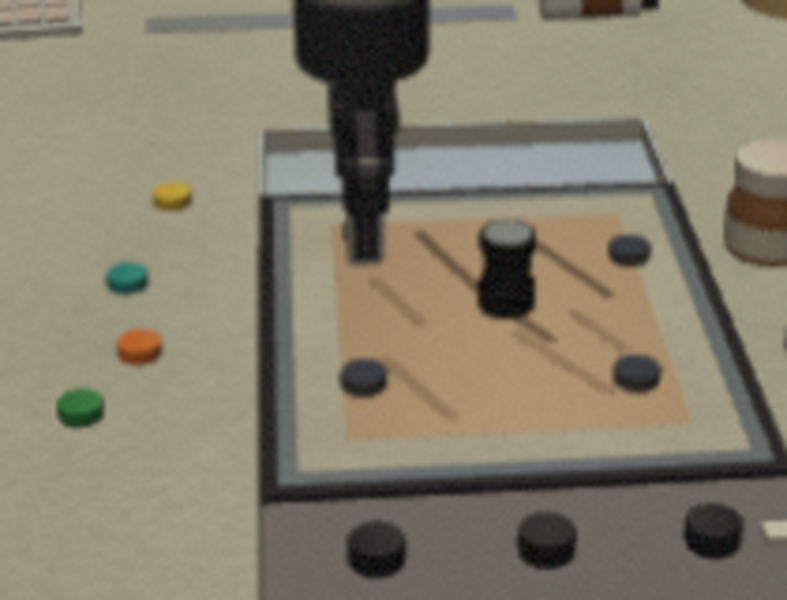

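The side crop shows the closed finger at (365,240), hovering just above the sheet behind weight c. The loupe at (505,270) is well clear. Sweeping c.

```bash
python3 -m inch '[-1,13,-2,0,0,0,0,-2,26,-2,0,0,0,0,-3,39,-2,0,0,0,0,-4,52,-2,0,0,0,0,-5,65,-2,0,0,0,0,-6,78,-2,0,0,0,0,-7,91,-2,0,0,0,0,-8,104,-2,0,0,0,0]'
python3 -m inch '[0,3,0,0,0,0,0,0,3,0,0,0,0,0,0,3,40,0,0,0,0,0,3,70,0,0,0,0,60,-40,70,0,0,0,0,120,-80,70,0,0,0,0,165,-132,70,0,0,0,0,165,-132,70,0,0,0,0]'
python3 -c "
from h import *
im=bot.camera('top');cv2.imwrite('pics/t1.png',cv2.resize(im[90:270,100:400],(800,480),interpolation=cv2.INTER_CUBIC))"
```

```text
clock: 3.57
eef_pos: [0.4814, 0.1585, 0.0504]
tool_rot: [-0.036, 0.999, 0.0, 0.001]
ft_force: [0.2, 0.2, -1.0]
grip_width: -0.0001
grasp_force: 0.1
clock: 4.23
eef_pos: [0.6124, 0.0554, 0.1203]
tool_rot: [-0.036, 0.999, 0.0, 0.001]
ft_force: [0.5, 0.2, 0.5]
grip_width: 0.0
grasp_force: 0.0
```

View pics/t1.png

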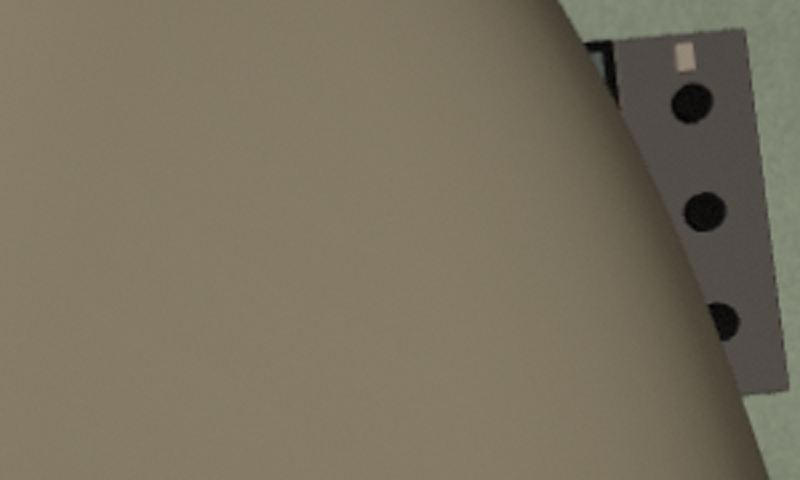

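The arm blocks the top camera here, so I'll use the side camera. I descend behind weight a.

```bash
python3 -m inch '[2,-2,0,0,0,0,0,2,-2,0,0,0,0,0,2,-2,-25,0,0,0,0,2,-2,-50,0,0,0,0,2,-2,-65,0,0,0,0,2,-2,-70,0,0,0,0,2,-2,-70,0,0,0,0,2,-2,-70,0,0,0,0]'
python3 -c "
from h import *
im=bot.camera('side');cv2.imwrite('pics/s2.png',cv2.resize(im[130:290,170:380],(787,600),interpolation=cv2.INTER_CUBIC))"
```

```text
clock: 4.95
eef_pos: [0.6128, 0.0558, 0.0503]
tool_rot: [-0.037, 0.999, 0.0, 0.0]
ft_force: [0.2, -0.4, 0.8]
grip_width: -0.0001
grasp_force: 0.0
```

View pics/s2.png

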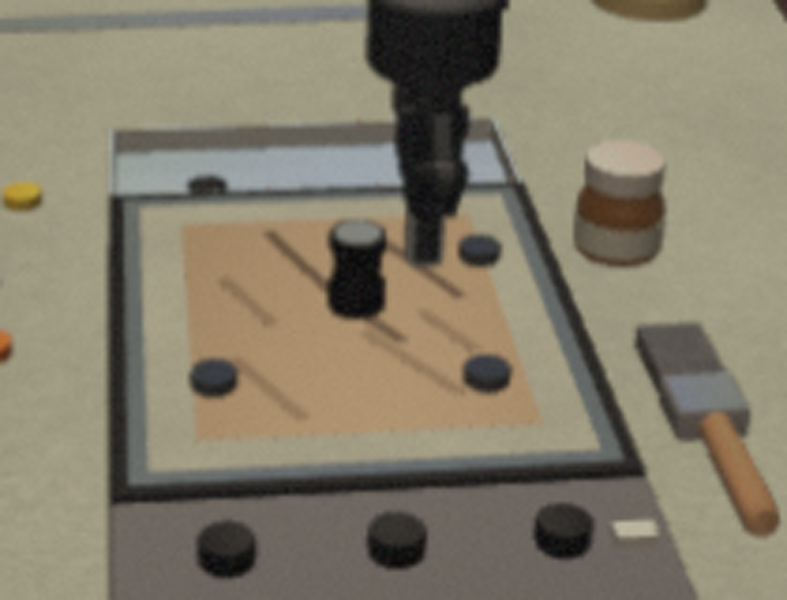

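c is in the tray at (207,185). The row speed limit cut the last move short, so the tool is beside a. I back off along -y, then move along +x.

```bash
python3 -m inch '[0,-15,0,0,0,0,0,0,-29,0,0,0,0,0,12,-29,0,0,0,0,0,24,-29,0,0,0,0,0,35,-29,0,0,0,0,0,35,-29,0,0,0,0,0,35,-29,0,0,0,0,0]'
python3 -m inch '[-1,13,0,0,0,0,0,-2,26,0,0,0,0,0,-3,39,0,0,0,0,0,-4,52,0,0,0,0,0,-5,65,0,0,0,0,0,-6,78,0,0,0,0,0,-7,91,0,0,0,0,0,-8,104,0,0,0,0,0]'
python3 -m inch '[-1,12,0,0,0,0,0,-2,24,0,0,0,0,0,-3,36,0,0,0,0,0,-3,36,0,0,0,0,0,-3,36,0,0,0,0,0,-3,36,35,0,0,0,0,-3,36,75,0,0,0,0,-3,36,75,0,0,0,0]'
python3 -m inch '[0,-30,0,0,0,0.1,0,0,-60,0,0,0,0.1,0,0,-90,0,0,0,0.1,0,3,-120,0,0,0,0.1,0,3,-150,0,0,0,0.1,0,3,-180,0,0,0,0.1,0,3,-210,0,0,0,0.1,0,3,-240,0,0,0,0.1,0]'
```

```text
clock: 5.58
eef_pos: [0.6485, 0.0248, 0.0501]
tool_rot: [-0.035, 0.999, -0.0, 0.001]
ft_force: [0.6, -0.2, -0.0]
grip_width: 0.0002
grasp_force: 0.0
clock: 6.25
eef_pos: [0.6399, 0.1318, 0.0497]
tool_rot: [-0.036, 0.999, -0.0, 0.0]
ft_force: [-0.2, -0.3, 0.9]
grip_width: 0.0006
grasp_force: 0.4
clock: 6.92
eef_pos: [0.6417, 0.1664, 0.1331]
tool_rot: [-0.035, 0.999, 0.001, 0.007]
ft_force: [2.3, 0.5, 1.4]
grip_width: 0.0
grasp_force: 0.0
clock: 7.58
eef_pos: [0.6398, -0.0764, 0.1246]
tool_rot: [-0.085, 0.996, -0.0, 0.0]
ft_force: [0.0, -0.2, 0.2]
grip_width: -0.0003
grasp_force: 0.0
```

```bash
python3 -m inch '[3,-28,0,0,0,0,0,3,-30,0,0,0,0,0,3,-30,-30,0,0,0,0,3,-30,-55,0,0,0,0,3,-30,-70,0,0,0,0,3,-30,-74,0,0,0,0,3,-30,-74,0,0,0,0,3,-30,-74,0,0,0,0]'
python3 -c "
from h import *
im=bot.camera('side');cv2.imwrite('pics/s3.png',cv2.resize(im[130:290,170:380],(787,600),interpolation=cv2.INTER_CUBIC))"
```

```text
clock: 8.25
eef_pos: [0.6436, -0.1041, 0.0513]
tool_rot: [-0.086, 0.996, -0.0, 0.0]
ft_force: [0.8, -0.3, 0.8]
grip_width: 0.0
grasp_force: 0.0
```

View pics/s3.png

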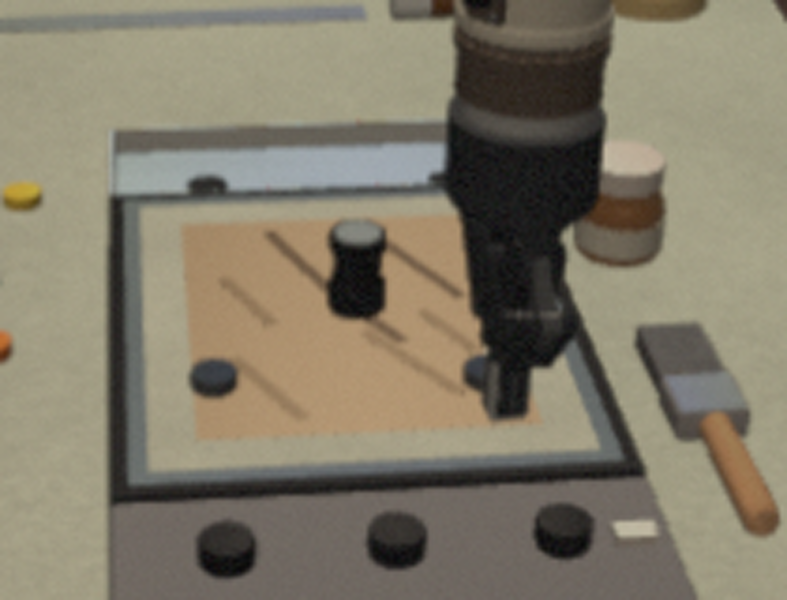

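a is in the tray at (437,180), and the finger stands behind b at (478,372). Sweeping b toward a freer part of the tray.

```bash
python3 -m inch '[-2,13,-1,0,0,0,0,-4,26,-1,0,0,0,0,-7,39,-1,0,0,0,0,-9,52,-1,0,0,0,0,-11,65,-1,0,0,0,0,-13,78,-1,0,0,0,0,-16,91,-1,0,0,0,0,-18,104,-1,0,0,0,0]'
python3 -m inch '[-2,13,0,0,0,0,0,-4,26,0,0,0,0,0,-7,39,0,0,0,0,0,-9,52,0,0,0,0,0,-11,65,0,0,0,0,0,-13,78,0,0,0,0,0,-16,91,0,0,0,0,0,-18,104,0,0,0,0,0]'
python3 -m inch '[-2,13,0,0,0,0,0,-4,26,0,0,0,0,0,-7,39,0,0,0,0,0,-9,52,0,0,0,0,0,-10,58,0,0,0,0,0,-10,58,0,0,0,0,0,-10,58,35,0,0,0,0,-10,58,75,0,0,0,0]'
```

```text
clock: 8.97
eef_pos: [0.6246, 0.0017, 0.0496]
tool_rot: [-0.086, 0.996, -0.0, -0.0]
ft_force: [-0.1, -0.5, 1.0]
grip_width: 0.0003
grasp_force: 0.5
clock: 9.63
eef_pos: [0.6068, 0.1053, 0.0496]
tool_rot: [-0.086, 0.996, -0.0, -0.0]
ft_force: [0.6, -1.8, 1.1]
grip_width: 0.0001
grasp_force: 0.7
clock: 10.3
eef_pos: [0.5937, 0.1613, 0.1209]
tool_rot: [-0.086, 0.996, -0.001, -0.005]
ft_force: [0.8, -0.1, -0.1]
grip_width: 0.0002
grasp_force: 0.0
```

```bash
python3 -m inch '[-12,-34,5,0,0,0,0,-24,-68,5,0,0,0,0,-36,-102,5,0,0,0,0,-48,-136,5,0,0,0,0,-60,-170,5,0,0,0,0,-72,-204,5,0,0,0,0,-84,-238,5,0,0,0,0,-96,-270,5,0,0,0,0]'
python3 -m inch '[0,0,0,0,0,0,0,0,0,0,0,0,0,0]'
```

```text
clock: 10.97
eef_pos: [0.4999, -0.1099, 0.1294]
tool_rot: [-0.086, 0.996, -0.0, -0.0]
ft_force: [-0.1, -0.0, -0.1]
grip_width: 0.0001
grasp_force: 0.0
clock: 11.13
eef_pos: [0.5001, -0.1098, 0.1294]
tool_rot: [-0.084, 0.996, 0.0, -0.0]
ft_force: [0.1, -0.3, -0.4]
grip_width: 0.0001
grasp_force: 0.0
```

```bash
python3 -m inch '[-2,0,-30,0,0,0,0,-2,0,-55,0,0,0,0,-2,0,-70,0,0,0,0,-2,0,-79,0,0,0,0,-2,0,-79,0,0,0,0,-2,0,-79,0,0,0,0]'
python3 -c "
from h import *
im=bot.camera('side');cv2.imwrite('pics/s4.png',cv2.resize(im[130:290,170:380],(787,600),interpolation=cv2.INTER_CUBIC))"
```

```text
clock: 11.63
eef_pos: [0.4994, -0.1072, 0.0505]
tool_rot: [-0.087, 0.996, 0.0, -0.0]
ft_force: [0.2, -0.0, 0.3]
grip_width: -0.0
grasp_force: 0.0
```

View pics/s4.png

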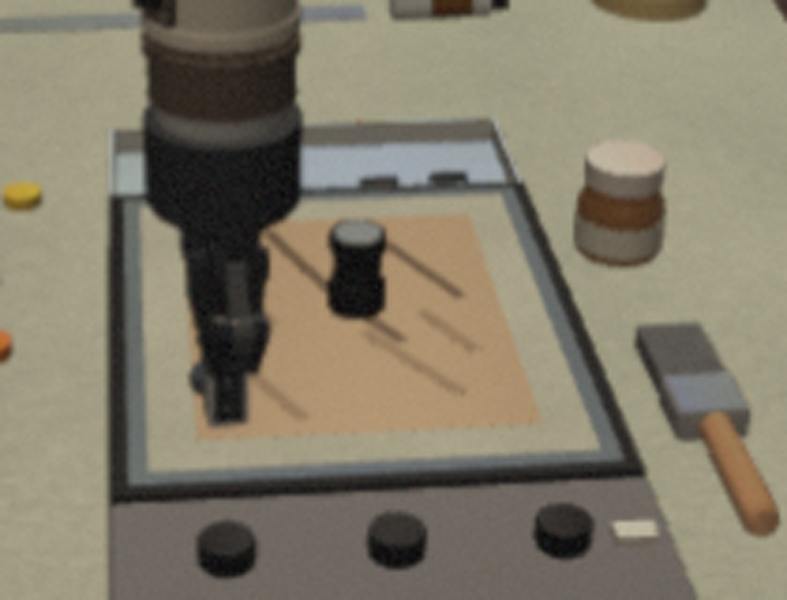

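a and b lie in the tray at (447,178) and (380,182). The finger is behind d, which shows at (198,380). Sweeping d.

```bash
python3 -m inch '[-4,13,-1,0,0,0,0,-6,26,-1,0,0,0,0,-8,39,-1,0,0,0,0,-10,52,-1,0,0,0,0,-12,65,-1,0,0,0,0,-14,78,-1,0,0,0,0,-16,91,-1,0,0,0,0,-19,104,-1,0,0,0,0]'
python3 -m inch '[-2,13,0,0,0,0,0,-4,26,0,0,0,0,0,-7,39,0,0,0,0,0,-9,52,0,0,0,0,0,-11,65,0,0,0,0,0,-13,78,0,0,0,0,0,-16,91,0,0,0,0,0,-18,104,0,0,0,0,0]'
python3 -m inch '[-2,13,0,0,0,0,0,-4,26,0,0,0,0,0,-7,39,0,0,0,0,0,-9,52,0,0,0,0,0,-9,52,0,0,0,0,0,-9,52,0,0,0,0,0,-9,52,35,0,0,0,0,-9,52,75,0,0,0,0]'
python3 -m inch '[-40,0,40,0,0,0,0,-80,10,60,0,0,0,0,-110,20,80,0,0,0,0,-140,60,100,0,0,0,0,-170,100,120,0,0,0,0,-190,130,120,0,0,0,0,-210,160,120,0,0,0,0,-220,190,120,0,0,0,0]'
python3 -c "
from h import *
a=bot.camera('side');b=bot.camera('top')
cv2.imwrite('pics/f.png',np.hstack([cv2.resize(a[130:290,170:380],(400,400)),cv2.resize(b[40:300,90:400],(400,400))]))"
```

```text
clock: 12.35
eef_pos: [0.4802, -0.0021, 0.0505]
tool_rot: [-0.087, 0.996, 0.0, 0.001]
ft_force: [1.0, 0.2, 0.0]
grip_width: -0.0001
grasp_force: 0.1
clock: 13.02
eef_pos: [0.4615, 0.1019, 0.0504]
tool_rot: [-0.087, 0.996, 0.0, 0.001]
ft_force: [-0.2, -0.5, -0.6]
grip_width: -0.0
grasp_force: 0.1
clock: 13.68
eef_pos: [0.4499, 0.1511, 0.1229]
tool_rot: [-0.086, 0.996, -0.001, -0.004]
ft_force: [0.7, 0.2, 0.2]
grip_width: -0.0002
grasp_force: 0.0
clock: 14.35
eef_pos: [0.2368, 0.3314, 0.2458]
tool_rot: [-0.086, 0.996, 0.001, 0.001]
ft_force: [1.2, -0.0, -0.6]
grip_width: 0.0003
grasp_force: 0.0
```

View pics/f.png

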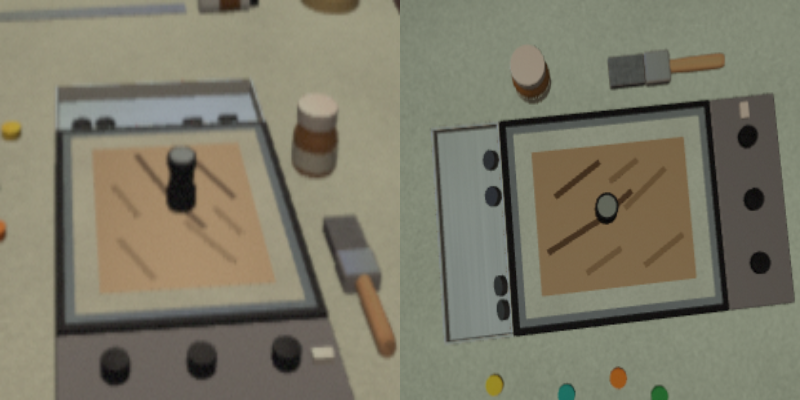

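All four weights appear in the tray, at top panel (490,160), (492,196), (501,285) and (503,310). The last two hug the board-side wall, so I'll check whether they lean.

```bash
python3 - <<'E'
from h import *
b=bot.camera("top");a=bot.camera("side")
cv2.imwrite("pics/g.png",np.hstack([cv2.resize(b[110:280,110:195],(300,600),interpolation=cv2.INTER_CUBIC),cv2.resize(a[160:200,190:300],(500,182*600//182),interpolation=cv2.INTER_CUBIC)]))
c=np.array([.5624,0]);ey=np.array([-.0719,.9974]);ex=np.array([.9974,.0719]);g=cv2.cvtColor(b,cv2.COLOR_BGR2GRAY)
for u in((490,160),(492,196),(501,285),(503,310)):
  x,y=int((u[0]-400)*310/400+90),int(u[1]*260/400+40)
  w=g[y-10:y+11,x-10:x+11];n,l,s,ce=cv2.connectedComponentsWithStats((w<75).astype(np.uint8));k=l[10,10]
  p=ray("top",ce[k]+[x-10,y-10],.012)[:2]-c;print(s[k],(p@ex).round(4),(p@ey-.21).round(4))
E
```

```text
[  5   4  13  13 128] 0.0892 -0.031
[  5   4  13  13 138] 0.0431 -0.031
[  5   4  11  13 117] -0.0697 -0.0335
[  6   4  10  13 112] -0.1001 -0.0351
```

View pics/g.png

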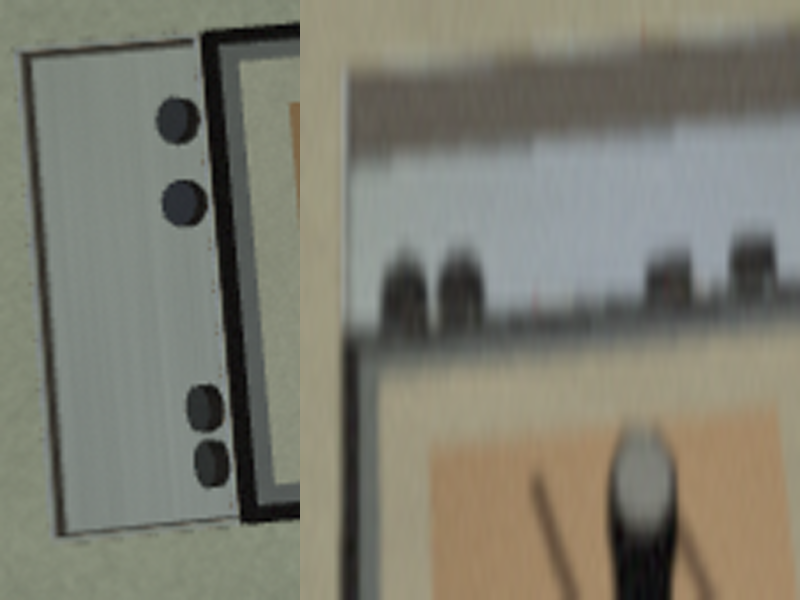

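Weights c and d lean on the tray's board-side wall. Their centres are about 11 mm inside the y limit and, by geometry, no higher than about 17 mm, below the 24 mm limit. Nothing in the pictures suggests they are moving, and the loupe, jar and brush look unmoved. Handing in.

```bash
python3 -m inch '[0,0,0,0,0,0,0,0,0,0,0,0,0,0,0,0,0,0,0,0,0]'; python3 -c "
from h import *
print(bot.job_done())"
```

```text
clock: 14.8
eef_pos: [0.2392, 0.3295, 0.244]
tool_rot: [-0.084, 0.996, -0.0, -0.0]
ft_force: [-0.3, 0.3, 0.7]
grip_width: 0.0003
grasp_force: 0.0
the job is handed in; nothing more can be done
None
```

I pushed all four steel weights off the board into the catch tray and handed the job in at about 15 s; no verdict came back, and two of the weights lean on the tray's board-side wall, inside the limits by my estimate, with the loupe, jar and brush looking unmoved in the last pictures.

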